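# Shut down the specimen stage: blind the lamp, unpin the carrier, put the specimens away

## Task

Shut the microscope bench down for the night. First turn the aperture wheel on the lamp box until the blind sector, the one marked with a single straight bar, is centred in the cover's window; next pull the stage's index plunger up, twist it about a quarter turn and let go so that it stays latched open, and only then slide the specimen carrier out, lay it flat in the middle of the rubber pad, and let the plunger snap back down home. Put every round specimen mount on the bench into the white tray, flat, side by side and polished face up (at any time in the job), and leave the bystanders (eyepiece, oil bottle, slide box) where they are.

Things in the scene. Friction and masses are not known exactly. Their poses are not given: they have to be found in the camera images.
- lampbox: Cream lamp box fixed on the bench, 130 x 130 mm, 38 mm high; origin at the centre of its underside. The cover hides a black wheel except through a window 28 (x) x 32 (y) mm, centred 42 mm from the box's centre towards its -x; black ticks mark the middle of the window's inner and outer edges. A stub tube sticks out 25 mm at +x.
- window (a point): Centre of the window in the lamp box's cover.
- wheel_grip (a point): Point on the wheel's vertical axis (the box's centre), 67 mm above the bench, in the black bar grip that turns the wheel: 44 mm long, 13 mm thick, from 44 to 80 mm above the bench, on a hub 32 mm across. This point has the lamp box's orientation and does not turn with the wheel.
- wheel (a joint): Wheel angle, rad, counterclockwise from above. At 0 and at 6.283 (a full turn) the blind sector is centred in the window. Bar grip direction = box yaw + this angle. Six sectors 60 deg apart: five with round white spots 5 to 18 mm, the blind one with a white radial bar 24 x 5 mm. End stops at -0.3 and 6.58: turn to the nearer of 0 and 6.283. Friction 0.05 N m; stays where left.
- stage: Cream stage fixed on the bench; origin on the bench under the carrier's centre. Seat 30 mm high, x -70 to 55, 96 mm along y, side fences 6 mm high, 75 mm apart. A dark steel bridge (x 18 to 48, underside 41, top 51 mm above the bench) bears the plunger and two collar blocks 13 mm high, 9 mm apart: a slot along x for its cross pin. The carrier leaves only by sliding 35+ mm to -x, then lifts.
- plunger_axis (a point): Fixed point on the plunger's vertical axis (33 mm from the stage origin along its +x), 89 mm above the bench: the middle of the plunger's black bar knob when down. The knob is 36 mm long, 12 mm thick, 26 mm high (75 to 101 mm above the bench when down), along the stage's x axis at twist 0; it rises with the plunger.
- plunger_pull (a joint): Lift of the sprung plunger, m: 0 down home, its 8 mm pin in the carrier's hole; stop at 0.020. The spring pulls down with 4 N at home, 8 N at the stop. Above 0.011 its 24 mm cross pin clears the collar blocks and the knob can be twisted; twisted and let go it rests on them at about 0.011 (latched, pin clear of the carrier). Twisted back to 0 it drops home.
- plunger_twist (a joint): Twist of the plunger's knob about its vertical axis, rad, counterclockwise from above positive; 0: cross pin in line with the slot (knob along the stage's x axis); turns to 1.6 either way, but only when lifted. Held only by light friction.
- carrier: Carrier, 250 g: aluminium plate 100 (x) x 70 (y) x 8 mm with an upright dark steel grip, 40 mm along x, 14 mm thick, up to 54 mm above the underside, centred 12 mm from the plate's centre towards -x; 13 mm square pin hole 33 mm towards +x. Origin at the centre of its underside. It starts on the seat, axes over the stage's, +x end under the bridge (3 mm play), pinned.
- pad: Black rubber rest pad fixed on the bench, 150 x 150 x 6 mm; origin at the centre of its underside.
- tray: White open specimen tray fixed on the bench, outside 240 (x) x 110 (y) x 16 mm high, walls and floor 5 mm; origin at the centre of its underside.
- puck0: Round specimen mount: black resin disc 38 mm across, 20 mm high, about 45 g, with a polished square of steel in its upper face; origin at the centre of its underside, z up out of the polished face. Three or four of the four mounts are present, standing on the bench in front of the stage and the lamp box.
- puck1: Round specimen mount: black resin disc 38 mm across, 20 mm high, about 45 g, with a polished square of steel in its upper face; origin at the centre of its underside, z up out of the polished face. Three or four of the four mounts are present, standing on the bench in front of the stage and the lamp box.
- puck2: Round specimen mount: black resin disc 38 mm across, 20 mm high, about 45 g, with a polished square of steel in its upper face; origin at the centre of its underside, z up out of the polished face. Three or four of the four mounts are present, standing on the bench in front of the stage and the lamp box.
- puck3: Round specimen mount: black resin disc 38 mm across, 20 mm high, about 45 g, with a polished square of steel in its upper face; origin at the centre of its underside, z up out of the polished face. Three or four of the four mounts are present, standing on the bench in front of the stage and the lamp box.
- eyepiece: Bystander: loose black eyepiece, 36 mm across, 56 mm tall; origin at the centre of its underside.
- oil_bottle: Bystander: small oil bottle, 38 mm across, 75 mm tall; origin at the centre of its underside.
- slide_box: Bystander: grey box of glass slides, 85 x 55 x 30 mm; origin at the centre of its underside.
Mind the look-alikes: they are no part of the job. Of the things that look like the pad, take the one that is farthest to the robot's right at the start.

How it is judged:
By the outcome, as a careful person would: the job done as asked, in the order asked, and still so for the second after the job is handed in, with the robot touching nothing.
Of puck0, puck1, puck2, puck3 only 3 to 4 are there at a start; the rules pass over those that are not, and their reading is None.
At some moment in a run one of puck0, puck1, puck2, puck3 may be knocked a few centimetres aside while the robot is not near it.
Once in a run the grip may slacken for a moment while it holds something.
It also fails if it takes over 200 s, if anything falls off the work surface, if the arm or the gripper's body presses on something with over 40 N, if the wrist force passes 120 N, or if a joint passes its speed limit or range.

## Robot

A 6-joint arm with a two-finger parallel gripper is mounted at the origin on the work surface. World frame = base frame: x ahead of the robot, y to its left, z up, the work surface at z = 0. Lengths are in mm, angles in rad, forces in N, time in s.
With the tool pointing down it reaches from about 300 to 775 mm from the base axis. Payload 14.6 kg.
Tool frame: the origin (TCP) lies midway between the tips of the shut fingers; the grasp point (between the pads) lies 19 mm behind it; z points along the fingers, y is the line along which they close (so a half turn about z gives the same grasp; the last joint's range is limited). The gripper opens to 94 mm and grips with 3 to 60 N. Pads are 16 mm wide; open, the fingers measure 119 mm over their backs; the gripper's body (75 mm by 177 mm) begins 78 mm behind the grasp point.
Start: joints at [1.156, 0.3, 1.521, -0, 1.321, -0.067], TCP at [187.454, 517.059, 205.446] pointing down, gripper open.
Joint ranges: [-3.03, 3.03], [-0.79, 2.21], [0.23, 2.52], [-1.04, 4.18], [0, 3.07], [-2.55, 2.55]. Speed limits (rad/s): [2.22, 2.22, 2.57, 3.14, 3.14, 3.14].

## Interface

Orientations are given as [roll, pitch, yaw] about the fixed x, y, z axes, in that order (R = Rz(yaw) Ry(pitch) Rx(roll)).
In Python, from cell import manip gives the robot as it stands.
- The arm moves only by the shell command python3 -m creep 'ROWS' [OPENING] [FORCE]. ROWS is text: rows parted by semicolons, each of 6 numbers parted by spaces: the shift along the tool's x, y, z normalised to -1 to 1, where 1 is 4 cm, then the turn, a rotation vector about the tool's x, y, z normalised to -1 to 1, where 1 is pi rad. In form: dx dy dz ax ay az; .... A call has 1 to 20 rows; each row shifts and turns the commanded pose from where the row before left it, along the tool's axes as they then stand; what a row does not reach is not made up. A row lasts 1/8 s, in which the tool goes at most 62.5 mm and 10.7 degrees, less where a joint would pass 70% of its speed; a pose out of reach is approached as far as the arm can. A call with a number of a shift or a turn outside -1 to 1 is refused whole. A call with a gripper value outside its range is refused whole. OPENING is the closure, from 0 (fully open) to 1 (shut), set as the call begins (- or left out, the last holds). The fingers move at their own pace and stop on an object; FORCE is the grip in N (left out, the last holds). Time passes only in rows, so rows that do not move let the fingers close. It gives the time, the measured TCP pose, the force, the opening and the grip force at its end, in the units of the state.
- manip.read_state(): the state, without advancing time (a new reading comes with each control period).
- manip.camera(name): name is "scene" or "top" or "wrist"; returns a dict with "color" (420x560x3 uint8, red, green, blue), "range_z" (420x560 float32, mm along the optical axis (not along the pixel's ray), 0 where there is no reading), "camera_matrix" (3x3 intrinsics, pixels), "T" (4x4, takes a point from camera to world coordinates). Camera axes: x right, y down, z forward; pixel columns grow to the right and rows downward; lengths in mm; the calibration is good to about 2 mm. A picture is of the moment at which its call begins.
- manip.sign_off(): hands the job in; it is judged then, once.
The state is a dict: "clock": time; "joints": joint angles; "qd": joint speeds; "effort": joint torques, N m; "eef_pos": TCP position; "eef_rot": TCP orientation; "wrist_force": force on the tool from outside, world axes, zero at the start; "moment": the same for the moment, N m; "finger_gap": finger opening in mm; "finger_force": force on a finger pad.
Only numpy, scipy, OpenCV 4.12 (cv2) and the standard library are available. Lean on these libraries where they do the work, as an engineer would, in place of code of your own. Each camera call takes 0.05 s, during which the arm holds its last target. There are 200 camera calls.

## Working session

There is one attempt and no reset: what is moved stays moved. The work goes in short steps, Python scripts to look and compute and a shell command to move; the robot and the scene stay as the last step left them, time stands still between calls to the robot, and variables do not carry over. Pictures are saved under pics/ and viewed, at most 15 in all, crops included, and the job is handed in when it is done.

```bash
ls; mkdir -p pics; cat > h.py <<'E'
import numpy as np, cv2
from cell import manip
def snap(name, fn=None):
    c=manip.camera(name)
    if fn: cv2.imwrite('pics/'+fn, c['color'][:,:,::-1])
    return c
def pts(c):
    z=c['range_z']; K=c['camera_matrix']; v,u=np.mgrid[:z.shape[0],:z.shape[1]]
    P=np.stack([(u-K[0,2])/K[0,0]*z,(v-K[1,2])/K[1,1]*z,z,np.ones_like(z)],-1)@np.array(c['T']).T
    return P[...,:3]
def ray(c,u,v,h):
    K=c['camera_matrix'];T=np.array(c['T']);d=T[:3,:3]@np.array([(u-K[0,2])/K[0,0],(v-K[1,2])/K[1,1],1.]);o=T[:3,3]
    return (o+d*(h-o[2])/d[2])[:2]
E
python3 - <<'E'
from h import *
for n in('scene','top'):
    c=snap(n,n+'0.png'); np.savez(n+'0.npz',**c); print(n,np.array(c['T']).round(2).tolist(),c['camera_matrix'].tolist() if hasattr(c['camera_matrix'],'tolist') else c['camera_matrix'])
print(manip.read_state())
E
```

```text
pics
scene [[-0.54, 0.58, -0.61, 1016.9], [0.84, 0.35, -0.4, 319.53], [-0.02, -0.73, -0.68, 638.02], [0.0, 0.0, 0.0, 1.0]] [[393.14336958966004, 0.0, 278.15913419711256], [0.0, 393.14336958966004, 212.74801718077154], [0.0, 0.0, 1.0]]
top [[-0.02, -0.99, 0.16, 349.73], [-1.0, 0.03, 0.01, -6.64], [-0.01, -0.16, -0.99, 1118.85], [0.0, 0.0, 0.0, 1.0]] [[513.8492660160949, 0.0, 269.45033481677467], [0.0, 513.8492660160949, 207.43670336405378], [0.0, 0.0, 1.0]]
{'clock': 0.1, 'joints': array([ 1.15637246e+00,  3.00420727e-01,  1.52148582e+00,  2.09970997e-05,
        1.32072693e+00, -6.66108641e-02]), 'qd': array([-0.00131644, -0.00302828,  0.0012731 ,  0.00060694,  0.00057603,
       -0.00107849]), 'effort': array([ 5.08359644e-04, -5.32641578e+01, -3.53280866e+01,  7.08890310e-02,
        2.34923355e-02, -1.11461284e-04]), 'eef_pos': array([187.37411556, 516.85479234, 204.95426763]), 'eef_rot': array([-3.14055549e+00, -8.95722352e-05,  2.79377439e+00]), 'wrist_force': array([-0.52439818, -0.1787556 , -0.32275273]), 'moment': array([0.01084267, 0.00284022, 0.0339162 ]), 'finger_force': 0.0, 'finger_gap': 94.34014680365433}
```

View pics/top0.png

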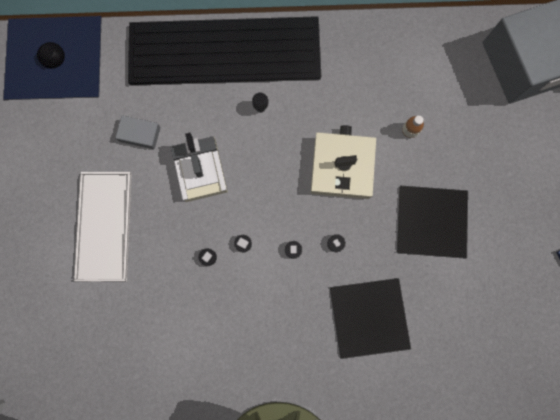

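View pics/scene0.png

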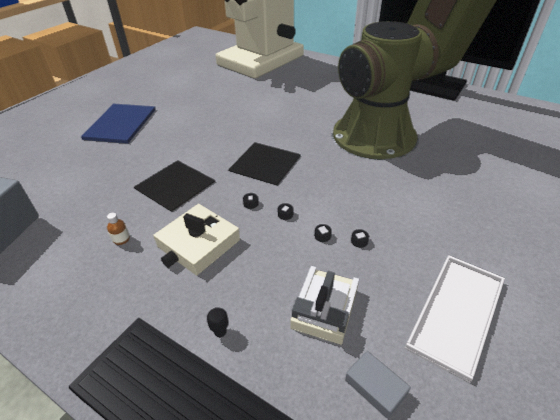

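Top view: the stage is at (198,168) with its bridge on the +x side and the lamp box at (345,165) with its window at (343,183). The mounts are at (207,257), (243,243), (293,249) and (336,243), and the tray is at (103,226). The rightmost pad is at (433,222); the one at (370,318) is the decoy.

```bash
cat > m.py <<'E'
from h import *
c=dict(np.load('top0.npz')); P=pts(c); im=c['color'].astype(int); g=im.sum(2)/3
def cloud(m,lab,top=3):
    n,L,st,ce=cv2.connectedComponentsWithStats(m.astype(np.uint8))
    for i in range(1,n):
        if st[i,4]>40:
            q=P[L==i]; q=q[np.isfinite(q).all(1)]
            r=cv2.minAreaRect(q[:,:2].astype(np.float32)); print(lab,ce[i].round(1),st[i,4],'c',np.round(r[0],1),'sz',np.round(r[1],1),'a',round(r[2],1),'z med/max',np.median(q[:,2]).round(1),q[:,2].max().round(1))
roi=lambda u0,u1,v0,v1:(lambda M:(M.__setitem__((slice(v0,v1),slice(u0,u1)),True),M)[1])(np.zeros(g.shape,bool))
Z=P[...,2]
cloud((g<45)&roi(385,480,175,270)&(Z<20),'pad')
cloud((g>170)&roi(65,140,160,290),'tray')
cloud((im[...,0]-im[...,2]>25)&(g>100)&(abs(Z-38)<6)&roi(300,385,120,205),'lamp')
cloud((Z>28)&(Z<46)&roi(300,385,120,205),'lampz')
cloud((Z>60)&roi(300,385,120,205),'grip')
cloud((Z>44)&(Z<58)&roi(165,235,125,205),'bridge')
cloud((Z>22)&(Z<46)&roi(165,235,125,205),'seat')
cloud((Z>60)&roi(165,235,125,205),'knob/grip')
cloud((Z>10)&(Z<28)&roi(190,360,225,275),'puck')
cloud((Z>10)&roi(240,275,85,118),'eye');cloud((Z>10)&roi(395,435,105,142),'bottle');cloud((Z>10)&roi(108,165,112,152),'slide')
a=im[110:275,150:450].astype(np.uint8)[:,:,::-1]
cv2.imwrite('pics/crop0.png',np.vstack([cv2.resize(im[120:205,160:240].astype(np.uint8)[:,:,::-1],(400,425),interpolation=2),]))
b=im[120:205,305:385].astype(np.uint8)[:,:,::-1]
cv2.imwrite('pics/crop0.png',np.hstack([cv2.resize(im[120:205,160:240].astype(np.uint8)[:,:,::-1],(400,425),interpolation=2),cv2.resize(b,(400,425),interpolation=2)]))
E
python3 m.py
```

```text
pad [432.6 221.8] 4354 c [ 491.9 -350.9] sz [146.5 145.3] a 83.9 z med/max 6.4 15.0
tray [102.7 226.8] 4801 c [488.1 204.9] sz [443.8 242. ] a 85.4 z med/max 5.4 1118.9
tray [ 78.1 226.5] 175 c [500.9 419.7] sz [  5.2 225.4] a 88.7 z med/max 15.8 21.3
lamp [344.1 162.8] 2867 c [ 617.5 -159.6] sz [129.3 130.2] a 83.0 z med/max 38.3 43.9
lampz [343.6 164. ] 3425 c [ 629.5 -161.2] sz [130.4 155.8] a 83.2 z med/max 38.1 45.9
grip [345.9 159.9] 172 c [496.4 -80.1] sz [ 38.5 325.7] a 56.6 z med/max 79.3 1118.9
bridge [193.3 147.9] 474 c [659.4 163.7] sz [31.7 94.8] a 11.6 z med/max 50.9 57.9
seat [200.6 175.8] 1708 c [604.9 151.8] sz [95.3 95.8] a 12.2 z med/max 36.6 45.5
knob/grip [191.3 143.6] 214 c [658.7 163.6] sz [35.8 27. ] a 13.2 z med/max 94.0 105.3
knob/grip [196.  164.7] 161 c [489.   83.9] sz [331.4  23.2] a 29.0 z med/max 83.5 1118.9
puck [242.5 243. ] 242 c [453.8  62.9] sz [37.  34.8] a 43.8 z med/max 20.2 26.7
puck [336.2 242.7] 249 c [ 448.9 -137.9] sz [36.  36.1] a 43.1 z med/max 20.2 26.1
puck [293.1 249.2] 245 c [437.2 -45.1] sz [34.4 35.8] a 87.6 z med/max 20.3 26.5
puck [206.9 256.8] 247 c [425.9 139.3] sz [36.1 36. ] a 44.6 z med/max 20.2 26.5
eye [259.9 101.3] 251 c [761.4  17.3] sz [32.8 35. ] a 38.3 z med/max 54.5 60.7
bottle [413.  126.1] 349 c [ 536.5 -159.9] sz [ 37.2 481.6] a 46.2 z med/max 49.2 1118.9
slide [137.3 131.7] 1035 c [561.8 145.3] sz [514.4  86.6] a 45.2 z med/max 29.7 1118.9
```

View pics/crop0.png

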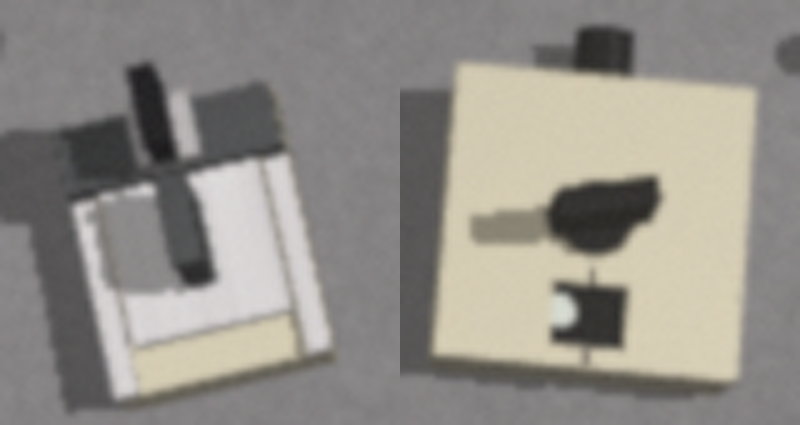

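The left crop shows the knob along stage x and the carrier grip below it. The right crop shows the wheel bar running right and up, and a white spot at the left edge of the window, so the wheel stands between sectors. Next I refine the bar angle and the tray and set up a move calculator.

```bash
cat >> h.py <<'E'
def go(x,y,z,yaw,n=None):
    """yaw mod pi nearest; print turn then shift in row units"""
    s=manip.read_state(); p=s['eef_pos']; w=s['eef_rot'][2]
    d=(yaw-w+np.pi/2)%np.pi-np.pi/2
    q6=s['joints'][5]
    print('pose',p.round(1),'rot',np.round(s['eef_rot'],3),'q1,q6',s['joints'][[0,5]].round(2),'gap',round(s['finger_gap'],1),'F',np.round(s['wrist_force'],1),'t',round(s['clock'],1))
    v=np.array([x,y,z])-p; wf=w+d
    for nm,a in(('before turn',w),('after turn',wf)):
        print(nm,'dx dy dz',np.round([(np.cos(a)*v[0]+np.sin(a)*v[1])/40,(np.sin(a)*v[0]-np.cos(a)*v[1])/40,-v[2]/40],3))
    print('total az',round(-d/np.pi,4))
E
cat > m2.py <<'E'
exec(open('m.py').read().split("cloud((g<45)")[0])
def rect(m,l):
    q=P[m]; r=cv2.minAreaRect(q[:,:2].astype(np.float32)); print(l,len(q),np.round(r[0],1),np.round(r[1],1),round(r[2],1))
rect((Z>74)&(Z<84)&roi(300,385,120,205),'bar top')
q=P[(Z>76)&(Z<84)&roi(300,385,120,205)][:,:2]; u,s,vt=np.linalg.svd(q-q.mean(0)); print('bar',q.mean(0).round(1),np.degrees(np.arctan2(vt[0,1],vt[0,0])))
rect((Z>97)&(Z<106)&roi(165,235,125,205),'knob top')
rect((Z>79)&(Z<88)&roi(165,235,148,205),'carrier grip')
rect((Z>8)&(Z<22)&(g>120)&roi(65,140,165,290),'tray rim')
rect((g>120)&(Z<22)&(Z>-5)&roi(68,135,165,290),'tray all')
rect((Z>47)&(Z<55)&roi(165,235,125,205),'bridge')
m=(im[...,0]-im[...,2]<18)&roi(330,358,172,195)&(Z<60)
w=(g>170)&roi(335,355,175,192)
print('spot',P[w].mean(0).round(1),w.sum(), 'win dark');rect((g<60)&(Z<36)&roi(332,356,174,194),'win')
print(np.round(Z[183,330:358],0))
from h import go
go(617.5,-159.6,150,0)
E
python3 m2.py
```

```text
bar top 135 [ 617.3 -159.4] [13.4 43.5] 7.2
bar [ 616.9 -159. ] 97.80123361292402
knob top 97 [658.9 163.7] [35.3 11.9] 12.2
carrier grip 138 [620.9 155.5] [51.7 13.8] 13.0
tray rim 1334 [500.1 367.3] [112.1 239.4] 88.6
tray all 8050 [501.6 376.4] [282.  150.6] 1.0
bridge 439 [635.7 158.8] [80.2 94.8] 11.6
spot [ 574.4 -163.3   37.5] 150 win dark
win 78 [ 577.1 -156.2] [23.5 20.6] 87.1
[39. 40. 40. 39. 42. 35. 32. 37. 35. 34. 32. 32. 34. 33. 34. 33. 31. 33.
 33. 31. 37. 34. 41. 35. 41. 38. 40. 40.]
pose [187.4 516.9 205. ] rot [-3.141 -0.     2.794] q1,q6 [ 1.16 -0.07] gap 94.3 F [-0.5 -0.2 -0.3] t 0.1
before turn dx dy dz [-15.873 -12.234   1.374]
after turn dx dy dz [-10.753 -16.911   1.374]
total az -0.1107
```

```bash
python3 -m creep '0 0 0 0 0 0.058; 0 0 0 0 0 0.058; 0 0 0 0 0 0.058; 0 0 0 0 0 0.058; 0 0 0 0 0 0.058; 0 0 0 0 0 0.058' 0.4 30
python3 -m creep '-0.908 0.4225 0 0 0 0;-0.908 0.4225 0 0 0 0;-0.908 0.4225 0 0 0 0;-0.908 0.4225 0 0 0 0;-0.908 0.4225 0 0 0 0;-0.908 0.4225 0 0 0 0;-0.908 0.4225 0 0 0 0;-0.908 0.4225 0 0 0 0;-0.908 0.4225 0 0 0 0;-0.908 0.4225 0 0 0 0;-0.908 0.4225 0 0 0 0;-0.908 0.4225 0 0 0 0;-0.908 0.4225 0 0 0 0;-0.908 0.4225 0 0 0 0;-0.908 0.4225 0 0 0 0;-0.908 0.4225 0 0 0 0;-0.908 0.4225 0 0 0 0;-0.908 0.4225 0 0 0 0;-0.908 0.4225 0 0 0 0;-0.908 0.4225 0 0 0 0'
python3 - <<'E'
from h import *
go(617.4,-159.5,54,1.702)
c=snap('wrist','w1.png'); print(np.round(c['T'],2))
E
```

```text
clock: 0.85
eef_pos: [187.4, 516.9, 205.1]
eef_rot: [-3.141, 0.001, 1.695]
wrist_force: [-0.2, -0.4, 0.1]
finger_gap: 56.7
finger_force: 0.0
clock: 3.35
eef_pos: [617.1, -160.7, 205.1]
eef_rot: [-3.141, -0.0, 1.701]
wrist_force: [0.4, 0.2, 0.7]
finger_gap: 56.4
finger_force: 0.0
pose [ 617.1 -160.7  205.1] rot [-3.141 -0.     1.701] q1,q6 [-0.31 -0.44] gap 56.4 F [0.4 0.2 0.7] t 3.4
before turn dx dy dz [0.028 0.012 3.776]
after turn dx dy dz [0.028 0.012 3.776]
total az -0.0005
[[ 9.9000e-01  1.3000e-01  3.0000e-02  6.0787e+02]
 [ 1.3000e-01 -9.5000e-01 -2.7000e-01 -8.4690e+01]
 [-0.0000e+00  2.7000e-01 -9.6000e-01  3.8286e+02]
 [ 0.0000e+00  0.0000e+00  0.0000e+00  1.0000e+00]]
```

View pics/w1.png

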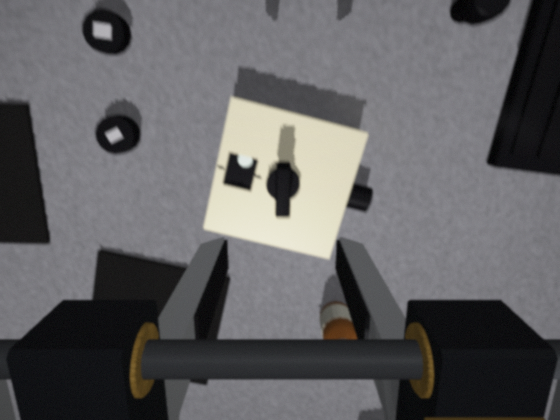

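The wrist view shows the wheel bar centred under the tool at (283,188), vertical in the image as planned, and a spot in the window at (245,160).

```bash
python3 -m creep '0.028 0.012 0.9 0 0 0;0 0 0.9 0 0 0;0 0 0.9 0 0 0;0 0 0.7 0 0 0;0 0 0.43 0 0 0;0 0 0 0 0 0' 
python3 -m creep '0 0 0 0 0 0;0 0 0 0 0 0;0 0 0 0 0 0;0 0 0 0 0 0;0 0 0 0 0 0' 1 20
python3 -m creep '0 0 0 0 0 -0.0466;0 0 0 0 0 -0.0466;0 0 0 0 0 -0.0466;0 0 0 0 0 -0.0466;0 0 0 0 0 -0.0466;0 0 0 0 0 -0.0466;0 0 0 0 0 -0.0466;0 0 0 0 0 -0.0466;0 0 0 0 0 -0.0466;0 0 0 0 0 0;0 0 0 0 0 0'
python3 - <<'E'
from h import *
s=manip.read_state();print(s['eef_rot'],s['moment'])
c=snap('wrist'); d=snap('top')
a=c['color'][:,:,::-1];b=d['color'][100:220,290:400,::-1]
b=cv2.resize(b,(385,420))
cv2.imwrite('pics/w2.png',cv2.resize(np.hstack([a,b]),(800,355)))
E
```

```text
clock: 4.15
eef_pos: [616.5, -158.2, 51.3]
eef_rot: [-3.14, -0.001, 1.701]
wrist_force: [0.3, 0.3, 0.8]
finger_gap: 56.4
finger_force: 0.0
clock: 4.78
eef_pos: [617.0, -158.4, 52.4]
eef_rot: [3.141, 0.0, 1.701]
wrist_force: [-0.5, 0.6, 1.4]
finger_gap: 13.0
finger_force: 20.0
clock: 6.15
eef_pos: [616.9, -158.4, 52.4]
eef_rot: [-3.141, 0.0, 3.015]
wrist_force: [-0.9, 0.1, 2.9]
finger_gap: 12.7
finger_force: 20.0
[-3.14147599e+00  1.00190036e-04  3.01491160e+00] [-0.03511932  0.18215494  0.08455485]
```

View pics/w2.png

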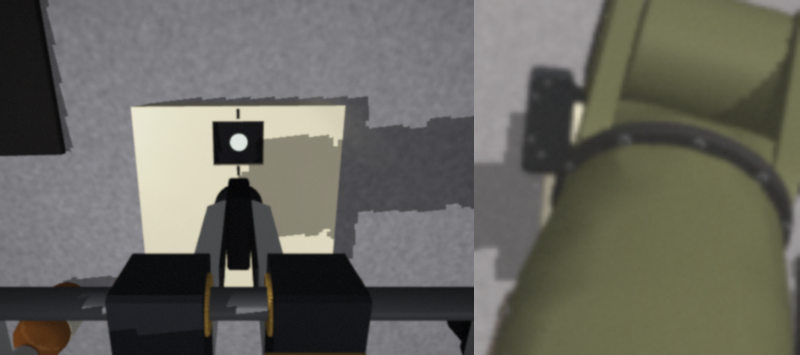

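The wrist view shows a round spot (not the bar) centred in the window at (238,142). The wheel was therefore at 104.5°, is now at 180°, and must turn back half a turn.

```bash
python3 -m creep '0 0 0 0 0 0.0556;0 0 0 0 0 0.0556;0 0 0 0 0 0.0556;0 0 0 0 0 0.0556;0 0 0 0 0 0.0556;0 0 0 0 0 0.0556;0 0 0 0 0 0.0556;0 0 0 0 0 0.0556;0 0 0 0 0 0.0556;0 0 0 0 0 0.0556;0 0 0 0 0 0.0556;0 0 0 0 0 0.0556;0 0 0 0 0 0.0556;0 0 0 0 0 0.0556;0 0 0 0 0 0.0556;0 0 0 0 0 0.0556;0 0 0 0 0 0.0556;0 0 0 0 0 0.0548;0 0 0 0 0 0;0 0 0 0 0 0'
python3 -m creep '0 0 0 0 0 0;0 0 0 0 0 0;0 0 0 0 0 0' 0.4
python3 -m creep '0 0 -0.9 0 0 0;0 0 -0.9 0 0 0;0 0 -0.9 0 0 0;0 0 -0.9 0 0 0;-0.8 0 -0.2 0 0 0;-0.8 0 0 0 0 0;-0.5 0 0 0 0 0; 0 0 0 0 0 0'
python3 - <<'E'
from h import *
go(617.4,-159.5,205,0)
c=snap('wrist'); d=snap('top'); np.savez('w3.npz',**c)
a=c['color'][:,:,::-1];b=d['color'][100:220,290:400,::-1]
b=cv2.resize(b,(385,420))
cv2.imwrite('pics/w3.png',cv2.resize(np.hstack([a,b]),(800,355)))
E
```

```text
clock: 8.75
eef_pos: [617.1, -158.4, 52.4]
eef_rot: [3.142, -0.0, -0.12]
wrist_force: [-0.5, -1.6, 1.8]
finger_gap: 12.5
finger_force: 20.0
clock: 9.12
eef_pos: [616.8, -158.3, 52.1]
eef_rot: [-3.142, 0.0, -0.123]
wrist_force: [0.8, 0.9, 0.3]
finger_gap: 39.2
finger_force: 0.0
clock: 10.12
eef_pos: [533.2, -148.0, 204.8]
eef_rot: [3.141, -0.001, -0.124]
wrist_force: [0.6, -0.5, 0.2]
finger_gap: 56.5
finger_force: 0.0
pose [ 533.2 -148.   204.8] rot [ 3.141e+00 -1.000e-03 -1.240e-01] q1,q6 [-0.34  1.36] gap 56.5 F [ 0.6 -0.5  0.2] t 10.1
before turn dx dy dz [ 2.126  0.026 -0.005]
after turn dx dy dz [ 2.106  0.288 -0.005]
total az -0.0393
```

View pics/w3.png

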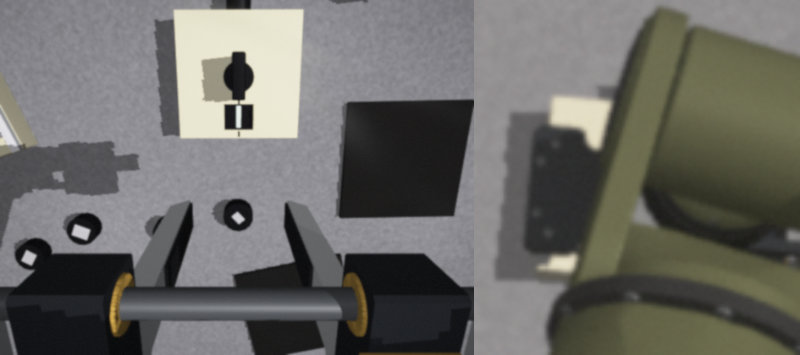

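The wrist view shows the blind bar at (239,117), centred between the window ticks. Next I go to the stage, stopping short of it for a wrist measurement.

```bash
python3 -m creep '0 0 0 0 0 -0.0533;0 0 0 0 0 -0.0533;0.325 -0.87 0 0 0 0;0.325 -0.87 0 0 0 0;0.325 -0.87 0 0 0 0;0.325 -0.87 0 0 0 0;0.325 -0.87 0 0 0 0;0.325 -0.87 0 0 0 0;0.325 -0.87 0 0 0 0;0.325 -0.87 0 0 0 0;0 0 0 0 0 0'
python3 - <<'E'
from h import *
# blind bar check
c=dict(np.load('w3.npz'));P=pts(c);g=c['color'].min(2);Z=P[...,2]
n,L,st,ce=cv2.connectedComponentsWithStats(((g>150)).astype(np.uint8))
for i in range(1,n):
    if 40<st[i,4]<1500:
        q=P[L==i]; 
        if abs(q[:,1].mean()+155)<30 and q[:,0].mean()>540: print('bar',q.mean(0).round(1),st[i,4],cv2.minAreaRect(q[:,:2].astype(np.float32)))
go(658.9,163.7,72,.211)
c=snap('wrist','w4.png');P=pts(c);Z=P[...,2]
def rect(lo,hi,x0,x1,l):
    m=(Z>lo)&(Z<hi)&(P[...,0]>x0)&(P[...,0]<x1)&(P[...,1]>80)&(P[...,1]<240)
    m=cv2.morphologyEx(m.astype(np.uint8),cv2.MORPH_OPEN,np.ones((3,3)))>0
    r=cv2.minAreaRect(P[m][:,:2].astype(np.float32)); print(l,m.sum(),np.round(r[0],1),np.round(r[1],1),round(r[2],1))
rect(97,106,640,700,'knob'); rect(80,88,580,642,'cgrip'); rect(48,54,640,700,'bridge'); rect(27,42,500,700,'seat')
E
```

```text
clock: 11.6
eef_pos: [577.3, 148.3, 203.5]
eef_rot: [-3.141, 0.001, 0.214]
wrist_force: [-0.2, -0.1, -0.4]
finger_gap: 56.4
finger_force: 0.0
bar [ 576.4 -155.5   32.4] 153 ((576.3836059570312, -155.4658203125), (4.719890117645264, 23.303333282470703), 82.94728088378906)
pose [577.3 148.3 203.5] rot [-3.141e+00  1.000e-03  2.140e-01] q1,q6 [0.19 1.55] gap 56.4 F [-0.2 -0.1 -0.4] t 11.6
before turn dx dy dz [2.075 0.057 3.287]
after turn dx dy dz [2.076 0.05  3.287]
total az 0.0011
knob 810 [660.5 163. ] [35.9 11.6] 12.0
cgrip 852 [616.4 153.5] [39.1 13.9] 12.1
bridge 2663 [660.3 163. ] [29.8 94.8] 12.3
seat 8632 [621.  154.5] [124.5  95.2] 12.1
```

View pics/w4.png

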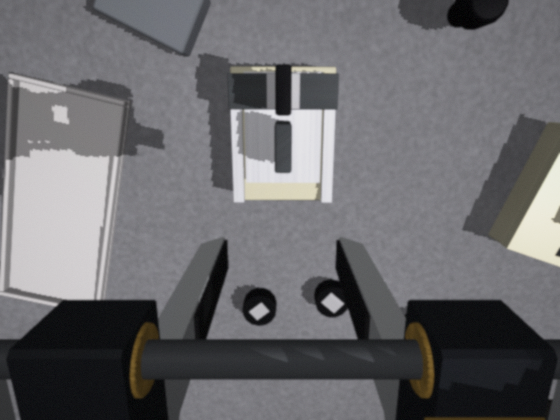

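Wrist view: knob at (284,90) and carrier grip at (283,147), both along stage x, and they agree with the top view.

```bash
python3 -m creep '0.7 0.022 0 0 0 0;0.7 0.022 0 0 0 0;0.7 0.022 0 0 0 0;0 0 0.8 0 0 0;0 0 0.9 0 0 0;0 0 0.8 0 0 0;0 0 0.5 0 0 0;0 0 0.26 0 0 0;0 0 0 0 0 0'
python3 -m creep '0 0 0 0 0 0;0 0 0 0 0 0;0 0 0 0 0 0;0 0 0 0 0 0;0 0 0 0 0 0' 1 45
python3 -m creep '0 0 -0.1 0 0 0;0 0 -0.1 0 0 0;0 0 -0.1 0 0 0;0 0 -0.1 0 0 0;0 0 0 0 0 0;0 0 0 0 0 0'
python3 -m creep '0 0 0 0 0 -0.05;0 0 0 0 0 -0.05;0 0 0 0 0 -0.05;0 0 0 0 0 -0.05;0 0 0 0 0 -0.05;0 0 0 0 0 -0.05;0 0 0 0 0 -0.05;0 0 0 0 0 -0.05;0 0 0 0 0 -0.05;0 0 0 0 0 -0.05;0 0 0 0 0 0;0 0 0 0 0 0'
```

```text
clock: 12.78
eef_pos: [659.7, 160.8, 73.9]
eef_rot: [3.142, 0.0, 0.211]
wrist_force: [0.0, -0.7, 1.1]
finger_gap: 56.4
finger_force: 0.0
clock: 13.4
eef_pos: [659.0, 163.7, 74.2]
eef_rot: [-3.137, -0.0, 0.212]
wrist_force: [-2.9, 19.1, 2.0]
finger_gap: 11.8
finger_force: 45.0
clock: 14.15
eef_pos: [658.7, 163.9, 88.9]
eef_rot: [-3.138, 0.001, 0.213]
wrist_force: [0.5, 15.7, -7.8]
finger_gap: 11.7
finger_force: 45.0
clock: 15.65
eef_pos: [659.9, 162.6, 89.4]
eef_rot: [3.14, -0.002, 1.783]
wrist_force: [6.6, 8.5, -6.1]
finger_gap: 11.7
finger_force: 45.0
```

```bash
python3 -m creep '0 0 0.05 0 0 0;0 0 0.05 0 0 0;0 0 0 0 0 0'
python3 -m creep '0 0 0 0 0 0;0 0 0 0 0 0;0 0 0 0 0 0;0 0 0 0 0 0' 0.4
python3 -m creep '0 0 -0.8 0 0 0;0 0 -0.8 0 0 0;0 0 -0.8 0 0 0;0 0 -0.6 0 0 0; 0 0 0 0 0 0.05;0 0 0 0 0 0.05;0 0 0 0 0 0.05;0 0 0 0 0 0.05;0 0 0 0 0 0.05;0 0 0 0 0 0.05;0 0 0 0 0 0.05;0 0 0 0 0 0.05;0 0 0 0 0 0.05;0 0 0 0 0 0.05;-0.7 0 0 0 0 0;-0.7 0 0 0 0 0;-0.7 0 0 0 0 0;0 0 0 0 0 0'
python3 - <<'E'
from h import *
c=snap('wrist');P=pts(c);Z=P[...,2]
cv2.imwrite('pics/w5.png',c['color'][40:240,180:400,::-1])
def rect(lo,hi,x0,x1,l):
    m=(Z>lo)&(Z<hi)&(P[...,0]>x0)&(P[...,0]<x1)&(P[...,1]>80)&(P[...,1]<240)
    m=cv2.morphologyEx(m.astype(np.uint8),cv2.MORPH_OPEN,np.ones((3,3)))>0
    r=cv2.minAreaRect(P[m][:,:2].astype(np.float32)); print(l,m.sum(),np.round(r[0],1),np.round(r[1],1),round(r[2],1),np.median(Z[m]))
rect(97,125,640,700,'knob'); rect(80,88,580,642,'cgrip')
go(616.2,153.7,60,.211)
E
```

```text
clock: 16.02
eef_pos: [660.2, 162.7, 88.8]
eef_rot: [3.138, -0.002, 1.783]
wrist_force: [-5.9, 6.1, 18.7]
finger_gap: 11.5
finger_force: 45.0
clock: 16.52
eef_pos: [659.5, 160.9, 85.6]
eef_rot: [-3.141, 0.0, 1.782]
wrist_force: [0.2, 0.1, -0.7]
finger_gap: 48.3
finger_force: 0.0
clock: 18.77
eef_pos: [576.6, 143.3, 206.5]
eef_rot: [3.142, -0.001, 0.211]
wrist_force: [-0.4, 0.6, -0.5]
finger_gap: 56.3
finger_force: 0.0
knob 892 [660.3 163. ] [11.6 35.8] 12.1 110.25676398339064
cgrip 833 [616.9 153.7] [39.1 14. ] 12.3 82.41205347742357
pose [577.4 143.4 206.4] rot [ 3.142e+00 -1.000e-03  2.110e-01] q1,q6 [0.18 1.54] gap 56.5 F [0.3 1.  0.3] t 18.8
before turn dx dy dz [ 1.002 -0.048  3.659]
after turn dx dy dz [ 1.002 -0.048  3.659]
total az 0.0001
```

View pics/w5.png

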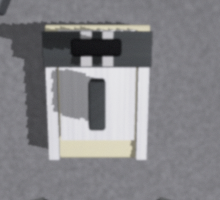

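The crop shows the knob across the slot at (96,47), latched at height 110 mm. Next is the carrier: grasp it and slide it out.

```bash
python3 -m creep '0.5 -0.024 0 0 0 0;0.5 -0.024 0 0 0 0;0 0 0.9 0 0 0;0 0 0.9 0 0 0;0 0 0.9 0 0 0;0 0 0.8 0 0 0;0 0 0.4 0 0 0;0 0 0 0 0 0'
python3 -m creep '0 0 0 0 0 0;0 0 0 0 0 0;0 0 0 0 0 0;0 0 0 0 0 0;0 0 0 0 0 0' 1 50
python3 -m creep '-0.25 0 0 0 0 0;-0.25 0 0 0 0 0;-0.25 0 0 0 0 0;-0.25 0 0 0 0 0;-0.25 0 0 0 0 0;-0.25 0 0 0 0 0;0 0 0 0 0 0;0 0 0 0 0 0'
python3 - <<'E'
from h import *
c=snap('wrist');cv2.imwrite('pics/w6.png',c['color'][:,:,::-1]);go(492,-351,120,-.106)
E
```

```text
clock: 19.82
eef_pos: [616.1, 153.7, 49.1]
eef_rot: [-3.142, 0.001, 0.211]
wrist_force: [-0.9, 0.5, 0.1]
finger_gap: 56.7
finger_force: 0.0
clock: 20.45
eef_pos: [616.2, 153.9, 50.1]
eef_rot: [-3.141, -0.0, 0.211]
wrist_force: [-0.8, 1.2, 3.2]
finger_gap: 13.4
finger_force: 50.0
clock: 21.45
eef_pos: [556.2, 140.9, 50.1]
eef_rot: [3.142, 0.002, 0.211]
wrist_force: [-7.5, -1.4, 12.0]
finger_gap: 13.8
finger_force: 50.0
pose [556.2 140.9  50.1] rot [3.142e+00 2.000e-03 2.120e-01] q1,q6 [0.18 1.54] gap 13.8 F [-7.9 -2.1 12.4] t 21.5
before turn dx dy dz [-4.151 11.686 -1.748]
after turn dx dy dz [-0.295 12.398 -1.748]
total az 0.1011
```

View pics/w6.png

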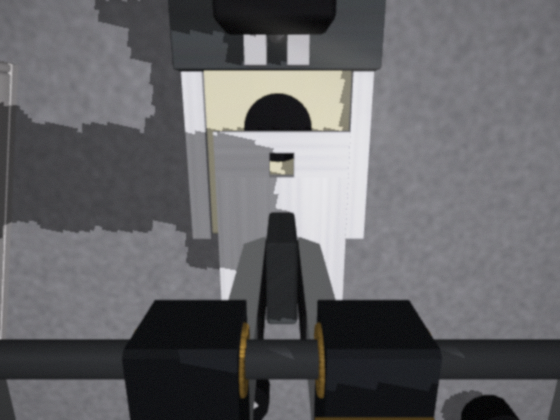

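The view shows the carrier slid about 60 mm out, with its front edge at row 130, clear of the bridge. Lift, turn and carry it to the pad.

```bash
python3 -m creep '0 0 -0.3 0 0 0;0 0 -0.6 0 0 0;0 0 -0.7 0 0 0;0 0 -0.7 0 0 0;0 0 -0.7 0 0 0;0 0 0 0 0 0.0337;0 0 0 0 0 0.0337;0 0 0 0 0 0.0337'
python3 -m creep '-0.037 0.5 0 0 0 0;-0.037 0.775 0 0 0 0;-0.037 0.775 0 0 0 0;-0.037 0.775 0 0 0 0;-0.037 0.775 0 0 0 0;-0.037 0.775 0 0 0 0;-0.037 0.775 0 0 0 0;-0.037 0.775 0 0 0 0;-0.037 0.775 0 0 0 0;-0.037 0.775 0 0 0 0;-0.037 0.775 0 0 0 0;-0.037 0.775 0 0 0 0;-0.037 0.775 0 0 0 0;-0.037 0.775 0 0 0 0;-0.037 0.775 0 0 0 0;-0.037 0.775 0 0 0 0;0 0.27 0 0 0 0;0 0 0 0 0 0'
python3 - <<'E'
from h import *
c=snap('wrist','w7.png');go(480,-349.6,26,-.106)
d=snap('scene');cv2.imwrite('pics/s7.png',d['color'][:,:,::-1])
P=pts(c);m=(c['color'].max(2)<50)&(P[...,2]<15)&(P[...,2]>2)&(P[...,1]<-250)
n,L,st,ce=cv2.connectedComponentsWithStats(m.astype(np.uint8))
for i in range(1,n):
    if st[i,4]>300: q=P[L==i];print(ce[i],st[i,4],np.percentile(q[:,:2],[1,99],axis=0).round(1).tolist(),cv2.minAreaRect(q[:,:2].astype(np.float32)))
E
```

```text
clock: 22.5
eef_pos: [556.7, 141.0, 169.6]
eef_rot: [3.141, 0.002, -0.11]
wrist_force: [1.0, -0.8, -3.3]
finger_gap: 13.6
finger_force: 50.0
clock: 24.75
eef_pos: [480.6, -349.6, 169.6]
eef_rot: [-3.141, 0.001, -0.106]
wrist_force: [-0.4, -0.5, -2.1]
finger_gap: 13.7
finger_force: 50.0
pose [ 481.  -348.9  169.7] rot [-3.141e+00  1.000e-03 -1.060e-01] q1,q6 [-0.69  0.99] gap 13.8 F [-0.9 -0.7 -3.2] t 24.8
before turn dx dy dz [-0.023  0.019  3.592]
after turn dx dy dz [-0.023  0.019  3.592]
total az 0.0001
[275.530012   131.12412965] 8330 [[423.1, -426.2], [569.9, -275.2]] ((492.7821960449219, -351.72479248046875), (148.41275024414062, 146.4759979248047), 84.09076690673828)
[281.07090465 163.56234719] 409 [[491.3, -363.0], [510.0, -343.6]] ((500.6074523925781, -353.3258056640625), (18.845685958862305, 18.495403289794922), 83.69300079345703)
```

View pics/w7.png

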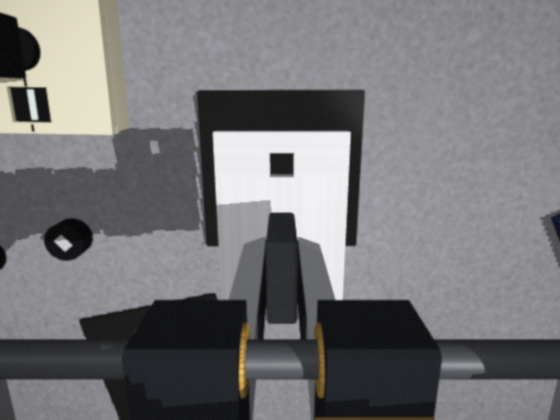

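The carrier is level in the grip, hole at (281,163), and over the pad. Lower and release.

```bash
python3 -m creep '0 0.02 0.8 0 0 0;0 0 0.9 0 0 0;0 0 0.8 0 0 0;0 0 0.6 0 0 0;0 0 0.3 0 0 0;0 0 0.1 0 0 0;0 0 0.06 0 0 0;0 0 0.03 0 0 0;0 0 0 0 0 0;0 0 0 0 0 0'
python3 -m creep '0 0 0 0 0 0;0 0 0 0 0 0;0 0 0 0 0 0;0 0 0 0 0 0' 0.4
python3 -m creep '0 0 -0.5 0 0 0;0 0 -0.9 0 0 0;0 0 -0.9 0 0 0;0 0 -0.9 0 0 0;0 0 -0.9 0 0 0;0 0 -0.3 0 0 0;-0.8 0 0 0 0 0;-0.8 0 0 0 0 0;0 0 0 0 0 0'
python3 - <<'E'
from h import *
c=snap('wrist');P=pts(c);Z=P[...,2]
m=(Z>9)&(Z<20)&(c['color'].min(2)>100)&(P[...,1]<-280)
q=P[m];print(m.sum(),np.median(Z[m]),cv2.minAreaRect(q[:,:2].astype(np.float32)))
A=np.c_[q[:,:2],np.ones(len(q))];print('slope',np.linalg.lstsq(A,q[:,2],rcond=None)[0])
go(660,163.3,205,.211+np.pi/2)
E
```

```text
clock: 26.1
eef_pos: [481.3, -350.3, 26.5]
eef_rot: [3.141, -0.0, -0.106]
wrist_force: [0.4, 0.0, -2.8]
finger_gap: 13.7
finger_force: 50.0
clock: 26.6
eef_pos: [481.3, -350.2, 26.3]
eef_rot: [3.142, -0.0, -0.106]
wrist_force: [-0.0, -0.4, -0.1]
finger_gap: 50.2
finger_force: 0.0
clock: 27.72
eef_pos: [416.2, -343.2, 202.2]
eef_rot: [-3.141, 0.0, -0.107]
wrist_force: [0.1, -0.7, 1.2]
finger_gap: 56.4
finger_force: 0.0
6999 12.544815008708383 ((493.93243408203125, -353.74267578125), (70.11042785644531, 99.88249206542969), 83.97447967529297)
slope [ 5.80870641e-05 -1.80612535e-04  1.24640371e+01]
pose [ 417.2 -343.4  202.3] rot [-3.142 -0.    -0.107] q1,q6 [-0.76  0.92] gap 56.6 F [ 0.8 -0.3 -0. ] t 27.8
before turn dx dy dz [  4.682 -13.243  -0.067]
after turn dx dy dz [-11.115  -8.588  -0.067]
total az 0.3988
```

The carrier lies flat, centred on the pad within 2 mm. Next, the plunger.

```bash
python3 -m creep '0.2926 -0.8277 0 0 0 0;0.2926 -0.8277 0 0 0 0;0.2926 -0.8277 0 0 0 0;0.2926 -0.8277 0 0 0 0;0.2926 -0.8277 0 0 0 0;0.2926 -0.8277 0 0 0 0;0.2926 -0.8277 0 0 0 0;0.2926 -0.8277 0 0 0 0;0.2926 -0.8277 0 0 0 0;0.2926 -0.8277 0 0 0 0;0.2926 -0.8277 0 0 0 0;0.2926 -0.8277 0 0 0 0;0.2926 -0.8277 0 0 0 0;0.2926 -0.8277 0 0 0 0;0.2926 -0.8277 0 0 0 0;0.2926 -0.8277 0 0 0 0'
python3 -m creep '0 0 0 0 0 -0.0546;0 0 0 0 0 -0.0546;0 0 0 0 0 -0.0546;0 0 0 0 0 -0.0546;0 0 0 0 0 -0.0546;0 0 0 0 0 -0.0546;0 0 0 0 0 -0.0546;0 0 0 0 0 -0.0546;0 0 0 0 0 -0.0546;0 0 0 0 0 -0.0546;0 0 0 0 0 -0.055;0 0 0 0 0 0'
python3 - <<'E'
from h import *
go(660,163.3,84,.211+np.pi/2)
E
```

```text
clock: 29.78
eef_pos: [660.6, 165.4, 201.5]
eef_rot: [3.141, 0.001, -0.106]
wrist_force: [-0.0, -0.0, -0.4]
finger_gap: 56.1
finger_force: 0.0
clock: 31.28
eef_pos: [660.1, 164.1, 201.6]
eef_rot: [-3.141, -0.0, 1.781]
wrist_force: [0.5, 0.9, -0.7]
finger_gap: 56.4
finger_force: 0.0
pose [660.1 164.1 201.6] rot [-3.141 -0.     1.781] q1,q6 [ 0.19 -0.02] gap 56.4 F [ 0.5  0.9 -0.7] t 31.3
before turn dx dy dz [-0.019 -0.007  2.939]
after turn dx dy dz [-0.019 -0.007  2.939]
total az -0.0002
```

```bash
python3 -m creep '-0.019 0 0.8 0 0 0;0 0 0.9 0 0 0;0 0 0.8 0 0 0;0 0 0.44 0 0 0;0 0 0 0 0 0'
python3 -m creep '0 0 0 0 0 0;0 0 0 0 0 0;0 0 0 0 0 0;0 0 0 0 0 0;0 0 0 0 0 0;0 0 -0.05 0 0 0;0 0 -0.05 0 0 0' 1 45
python3 -m creep '0 0 0 0 0 0.05;0 0 0 0 0 0.05;0 0 0 0 0 0.05;0 0 0 0 0 0.05;0 0 0 0 0 0.05;0 0 0 0 0 0.05;0 0 0 0 0 0.05;0 0 0 0 0 0.05;0 0 0 0 0 0.05;0 0 0 0 0 0.05;0 0 0 0 0 0;0 0 0.1 0 0 0;0 0 0.1 0 0 0;0 0 0 0 0 0'
python3 -m creep '0 0 0 0 0 0;0 0 0 0 0 0;0 0 0 0 0 0;0 0 0 0 0 0' 0.4
python3 -m creep '0 0 -0.8 0 0 0;0 0 -0.8 0 0 0;0 0 -0.8 0 0 0;0 0 -0.6 0 0 0;-0.7 0 0 0 0 0;-0.7 0 0 0 0 0;-0.7 0 0 0 0 0;0 0 0 0 0 0'
python3 - <<'E'
from h import *
c=snap('wrist','w8.png');P=pts(c);Z=P[...,2]
m=(Z>90)&(Z<125)&(P[...,0]>640)&(P[...,0]<700)&(P[...,1]>80)&(P[...,1]<240)
m=cv2.morphologyEx(m.astype(np.uint8),cv2.MORPH_OPEN,np.ones((3,3)))>0
print(m.sum(),np.median(Z[m]),cv2.minAreaRect(P[m][:,:2].astype(np.float32)))
# pucks, wrist
m=(Z>13)&(Z<26)&(P[...,0]<520);n,L,st,ce=cv2.connectedComponentsWithStats(m.astype(np.uint8))
for i in range(1,n):
    if st[i,4]>300:q=P[L==i];print('puck?',ce[i].round(),st[i,4],cv2.minEnclosingCircle(q[:,:2].astype(np.float32)))
go(425.9,139.3,205,-.024)
E
```

```text
clock: 31.9
eef_pos: [659.8, 162.9, 83.7]
eef_rot: [-3.14, -0.0, 1.78]
wrist_force: [-0.0, 0.3, 1.5]
finger_gap: 56.1
finger_force: 0.0
clock: 32.78
eef_pos: [660.0, 162.7, 88.1]
eef_rot: [-3.141, -0.0, 1.782]
wrist_force: [2.8, -0.2, -7.9]
finger_gap: 11.6
finger_force: 45.0
clock: 34.52
eef_pos: [657.7, 164.4, 79.0]
eef_rot: [-3.139, 0.006, 0.212]
wrist_force: [-10.5, 7.5, -5.2]
finger_gap: 11.8
finger_force: 45.0
clock: 35.02
eef_pos: [660.2, 162.6, 80.9]
eef_rot: [3.141, -0.0, 0.211]
wrist_force: [-0.0, 0.7, 0.4]
finger_gap: 48.2
finger_force: 0.0
clock: 36.02
eef_pos: [577.2, 145.0, 201.5]
eef_rot: [3.142, -0.001, 0.211]
wrist_force: [0.6, 0.4, -0.2]
finger_gap: 56.5
finger_force: 0.0
865 99.34723191885791 ((660.5311889648438, 163.1568145751953), (35.646663665771484, 11.830796241760254), 12.274008750915527)
puck? [100. 248.] 440 ((460.9603271484375, 315.805908203125), 58.9304084777832)
puck? [329. 301.] 865 ((455.3325500488281, 62.203670501708984), 19.016725540161133)
puck? [256. 310.] 868 ((427.5524597167969, 139.04454040527344), 19.31513786315918)
pose [578.  145.1 201.3] rot [-3.142e+00 -1.000e-03  2.110e-01] q1,q6 [0.18 1.54] gap 56.3 F [ 0.4 -0.2 -0.2] t 36.1
before turn dx dy dz [-3.75  -0.654 -0.091]
after turn dx dy dz [-3.799  0.237 -0.091]
total az 0.0748
```

View pics/w8.png

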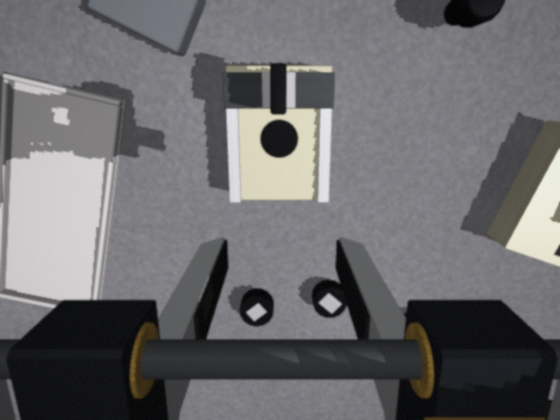

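Plunger is down home (knob top 99 mm, along x at (278,90)), the seat is empty, and mounts are at (256,310) and (329,301). Next, mount A to slot 1.

```bash
python3 -m creep '0 0 0 0 0 0.0374;0 0 0 0 0 0.0374;-0.945 0.06 0 0 0 0;-0.945 0.06 0 0 0 0;-0.945 0.06 0 0 0 0;-0.945 0.06 0 0 0 0;0 0 0.9 0 0 0;0 0 0.9 0 0 0;0 0 0.9 0 0 0;0 0 0.9 0 0 0;0 0 0.7 0 0 0;0 0 0.4 0 0 0;0 0 0.257 0 0 0;0 0 0 0 0 0'
python3 -m creep '0 0 0 0 0 0;0 0 0 0 0 0;0 0 0 0 0 0;0 0 0 0 0 0' 1 30
python3 -m creep '0 0 -0.5 0 0 0;0 0 -0.8 0 0 0;0 0 -0.7 0 0 0;0 0 0 0 0 0'
python3 -m creep '0.4625 -0.718 0 0 0 0;0.4625 -0.718 0 0 0 0;0.4625 -0.718 0 0 0 0;0.4625 -0.718 0 0 0 0;0.4625 -0.718 0 0 0 0;0.4625 -0.718 0 0 0 0;0.4625 -0.718 0 0 0 0;0.4625 -0.718 0 0 0 0;0 0 0 0 0 0'
```

```text
clock: 37.83
eef_pos: [426.8, 139.2, 2.0]
eef_rot: [3.141, 0.001, -0.024]
wrist_force: [-0.1, -0.5, 0.2]
finger_gap: 56.5
finger_force: 0.0
clock: 38.33
eef_pos: [427.0, 139.3, 2.9]
eef_rot: [-3.141, -0.001, -0.024]
wrist_force: [-1.1, -0.1, 7.0]
finger_gap: 37.1
finger_force: 30.0
clock: 38.83
eef_pos: [427.5, 139.4, 83.8]
eef_rot: [-3.141, -0.003, -0.024]
wrist_force: [0.0, 0.2, -0.8]
finger_gap: 37.5
finger_force: 30.0
clock: 39.95
eef_pos: [579.9, 366.4, 79.7]
eef_rot: [3.141, 0.002, -0.023]
wrist_force: [-0.8, -1.0, -0.5]
finger_gap: 37.3
finger_force: 30.0
```

```bash
python3 -m creep '0 0 0.7 0 0 0;0 0 0.7 0 0 0;0 0 0.3 0 0 0;0 0 0.07 0 0 0;0 0 0 0 0 0;0 0 0 0 0 0'
python3 - <<'E'
from h import *
c=snap('wrist','w9.png');go(580,365.4,8.5,-.024)
E
```

```text
clock: 40.7
eef_pos: [580.4, 365.6, 12.6]
eef_rot: [-3.141, -0.001, -0.024]
wrist_force: [-0.1, -0.0, -1.1]
finger_gap: 37.2
finger_force: 30.0
pose [580.4 365.5  12.5] rot [-3.141e+00 -1.000e-03 -2.400e-02] q1,q6 [0.51 2.1 ] gap 37.5 F [-0.2  0.7  0.1] t 40.8
before turn dx dy dz [-0.009  0.003  0.1  ]
after turn dx dy dz [-0.009  0.003  0.1  ]
total az 0.0
```

View pics/w9.png

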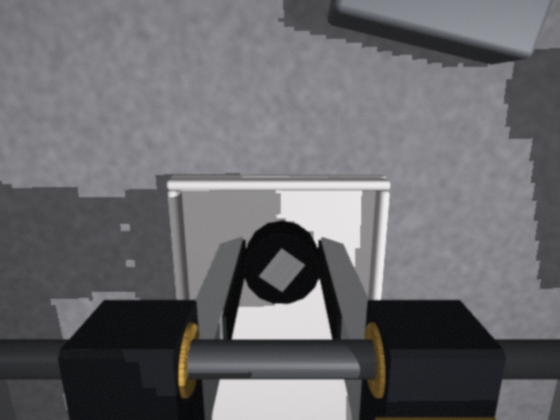

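Mount A is upright and polished face up between the fingers at (282,262), inside the tray. Release it, then find the remaining mounts.

```bash
python3 -m creep '0 0 0.07 0 0 0;0 0 0.03 0 0 0;0 0 0 0 0 0;0 0 0 0 0 0'
python3 -m creep '0 0 0 0 0 0;0 0 0 0 0 0;0 0 0 0 0 0' 0.4
python3 -m creep '0 0 -0.6 0 0 0;0 0 -0.9 0 0 0;0 0 -0.9 0 0 0;0 0 -0.6 0 0 0;-0.5 0.85 0 0 0 0;-0.5 0.85 0 0 0 0;-0.5 0.85 0 0 0 0;-0.5 0.85 0 0 0 0;-0.5 0.85 0 0 0 0;-0.5 0.85 0 0 0 0;-0.5 0.85 0 0 0 0;-0.5 0.85 0 0 0 0;-0.5 0.85 0 0 0 0;0 0 0 0 0 0'
cat > pk.py <<'E'
from h import *
import sys
for cam in('wrist','top'):
    c=snap(cam);P=pts(c);Z=P[...,2]
    m=(Z>13)&(Z<26)&(P[...,0]<700)&(P[...,0]>300)&(c['color'].min(2)<90);n,L,st,ce=cv2.connectedComponentsWithStats(m.astype(np.uint8))
    for i in range(1,n):
        if st[i,4]>100:
            q=P[L==i];(x,y),r=cv2.minEnclosingCircle(q[:,:2].astype(np.float32))
            if 15<r<26: print(cam,'puck',round(x,1),round(y,1),round(r,1),np.median(q[:,2]).round(1))
go(*map(float,sys.argv[1:3]),3,-.024)
E
python3 pk.py 454.6 62.5
```

```text
clock: 41.25
eef_pos: [580.1, 365.4, 8.0]
eef_rot: [-3.142, -0.0, -0.024]
wrist_force: [-3.1, -1.3, 5.2]
finger_gap: 37.8
finger_force: 30.0
clock: 41.62
eef_pos: [580.0, 365.3, 7.4]
eef_rot: [3.141, 0.0, -0.024]
wrist_force: [0.5, 0.1, -0.4]
finger_gap: 55.9
finger_force: 0.0
clock: 43.38
eef_pos: [392.1, 62.5, 127.9]
eef_rot: [3.142, -0.001, -0.026]
wrist_force: [0.1, 0.3, 0.3]
finger_gap: 56.8
finger_force: 0.0
wrist puck 454.8 62.5 18.8 18.5
wrist puck 449.4 -138.2 19.1 18.6
wrist puck 438.5 -45.6 18.9 18.6
top puck 579.6 363.8 19.7 23.8
top puck 448.9 -137.9 18.7 20.2
top puck 437.9 -44.9 18.6 20.4
pose [393.2  63.8 127.9] rot [-3.141e+00 -1.000e-03 -2.500e-02] q1,q6 [0.07 1.66] gap 57.0 F [-0.3 -0.8 -0.5] t 43.5
before turn dx dy dz [ 1.535 -0.005  3.122]
after turn dx dy dz [ 1.535 -0.004  3.122]
total az -0.0002
```

```bash
python3 -m creep '0.77 0 0 0 0 0;0.765 0 0 0 0 0;0 0 0.9 0 0 0;0 0 0.9 0 0 0;0 0 0.7 0 0 0;0 0 0.4 0 0 0;0 0 0.21 0 0 0;0 0 0 0 0 0'
python3 -m creep '0 0 0 0 0 0;0 0 0 0 0 0;0 0 0 0 0 0;0 0 0 0 0 0' 1 30
python3 -m creep '0 0 -0.5 0 0 0;0 0 -0.8 0 0 0;0 0 -0.7 0 0 0;0.163 -0.765 0 0 0 0;0.163 -0.765 0 0 0 0;0.163 -0.765 0 0 0 0;0.163 -0.765 0 0 0 0;0.163 -0.765 0 0 0 0;0.163 -0.765 0 0 0 0;0.163 -0.765 0 0 0 0;0.163 -0.765 0 0 0 0;0.163 -0.765 0 0 0 0;0.163 -0.765 0 0 0 0;0 0 0 0 0 0'
python3 -m creep '0 0 0.7 0 0 0;0 0 0.7 0 0 0;0 0 0.3 0 0 0;0 0 0.07 0 0 0;0 0 0 0 0 0;0 0 0 0 0 0'
python3 - <<'E'
from h import *
c=snap('wrist','w10.png');go(527,366.7,8,-.024)
E
```

```text
clock: 44.48
eef_pos: [454.4, 62.5, 3.3]
eef_rot: [-3.142, -0.0, -0.024]
wrist_force: [0.7, -0.4, -0.4]
finger_gap: 56.1
finger_force: 0.0
clock: 44.98
eef_pos: [454.6, 62.3, 3.7]
eef_rot: [-3.142, -0.001, -0.024]
wrist_force: [-0.9, -0.5, 7.6]
finger_gap: 37.6
finger_force: 30.0
clock: 46.72
eef_pos: [526.4, 368.0, 82.7]
eef_rot: [3.142, 0.0, -0.022]
wrist_force: [-0.0, -0.5, -1.1]
finger_gap: 37.6
finger_force: 30.0
clock: 47.48
eef_pos: [527.1, 366.8, 13.4]
eef_rot: [-3.141, -0.001, -0.024]
wrist_force: [0.7, 0.4, 0.1]
finger_gap: 37.4
finger_force: 30.0
pose [527.  366.8  13.2] rot [-3.141e+00 -1.000e-03 -2.400e-02] q1,q6 [0.55 2.15] gap 37.4 F [-1.4 -0.5 -0.5] t 47.5
before turn dx dy dz [0.    0.003 0.131]
after turn dx dy dz [0.    0.003 0.131]
total az 0.0
```

View pics/w10.png

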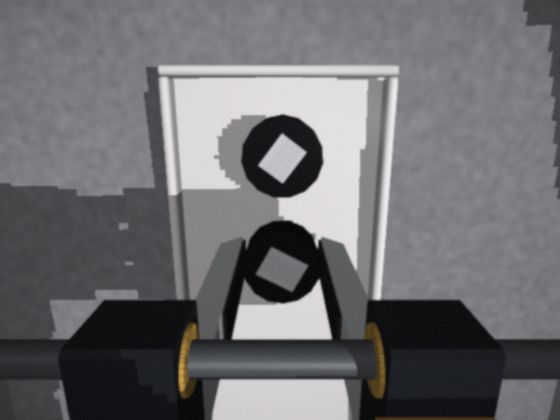

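Mount A sits flat at (283,157) and B is held level behind it at (282,262). Release B and go to C.

```bash
python3 -m creep '0 0 0.07 0 0 0;0 0 0.05 0 0 0;0 0 0 0 0 0;0 0 0 0 0 0'
python3 -m creep '0 0 0 0 0 0;0 0 0 0 0 0;0 0 0 0 0 0' 0.4
python3 -m creep '0 0 -0.6 0 0 0;0 0 -0.9 0 0 0;0 0 -0.9 0 0 0;0 0 -0.6 0 0 0;-0.268 0.799 0 0 0 0;-0.268 0.799 0 0 0 0;-0.268 0.799 0 0 0 0;-0.268 0.799 0 0 0 0;-0.268 0.799 0 0 0 0;-0.268 0.799 0 0 0 0;-0.268 0.799 0 0 0 0;-0.268 0.799 0 0 0 0;-0.268 0.799 0 0 0 0;-0.268 0.799 0 0 0 0;-0.268 0.799 0 0 0 0;-0.268 0.799 0 0 0 0;-0.268 0.799 0 0 0 0;0 0 0 0 0 0'
python3 pk.py 438.2 -45.3
```

```text
clock: 48.02
eef_pos: [526.8, 366.7, 8.8]
eef_rot: [-3.141, -0.0, -0.024]
wrist_force: [-4.6, -4.2, 12.4]
finger_gap: 37.3
finger_force: 30.0
clock: 48.4
eef_pos: [526.6, 366.6, 7.3]
eef_rot: [3.141, 0.0, -0.024]
wrist_force: [0.0, -0.1, 0.4]
finger_gap: 56.1
finger_force: 0.0
clock: 50.65
eef_pos: [377.0, -46.6, 127.7]
eef_rot: [3.141, -0.0, -0.027]
wrist_force: [0.1, -0.1, -0.2]
finger_gap: 56.6
finger_force: 0.0
wrist puck 449.7 -138.5 18.7 18.5
wrist puck 438.4 -45.7 18.8 18.5
top puck 578.6 363.1 18.7 24.0
top puck 525.2 364.7 19.3 24.3
top puck 449.2 -137.7 18.6 20.6
pose [377.6 -45.3 127.7] rot [-3.142 -0.    -0.025] q1,q6 [-0.22  1.38] gap 56.4 F [ 1.  -0.7  0.1] t 50.8
before turn dx dy dz [ 1.515 -0.038  3.117]
after turn dx dy dz [ 1.515 -0.037  3.117]
total az -0.0003
```

```bash
python3 -m creep '0.76 -0.015 0 0 0 0;0.76 -0.015 0 0 0 0;0 0 0.9 0 0 0;0 0 0.9 0 0 0;0 0 0.7 0 0 0;0 0 0.4 0 0 0;0 0 0.21 0 0 0;0 0 0 0 0 0'
python3 -m creep '0 0 0 0 0 0;0 0 0 0 0 0;0 0 0 0 0 0;0 0 0 0 0 0' 1 30
python3 -m creep '0 0 -0.5 0 0 0;0 0 -0.8 0 0 0;0 0 -0.7 0 0 0;0.048 -0.7965 0 0 0 0;0.048 -0.7965 0 0 0 0;0.048 -0.7965 0 0 0 0;0.048 -0.7965 0 0 0 0;0.048 -0.7965 0 0 0 0;0.048 -0.7965 0 0 0 0;0.048 -0.7965 0 0 0 0;0.048 -0.7965 0 0 0 0;0.048 -0.7965 0 0 0 0;0.048 -0.7965 0 0 0 0;0.048 -0.7965 0 0 0 0;0.048 -0.7965 0 0 0 0;0.048 -0.7965 0 0 0 0;0 0 0 0 0 0'
python3 -m creep '0 0 0.7 0 0 0;0 0 0.7 0 0 0;0 0 0.3 0 0 0;0 0 0.07 0 0 0;0 0 0 0 0 0;0 0 0 0 0 0'
python3 - <<'E'
from h import *
c=snap('wrist','w11.png');go(473,368,8,-.024)
E
```

```text
clock: 51.75
eef_pos: [438.2, -45.2, 3.0]
eef_rot: [-3.141, 0.001, -0.023]
wrist_force: [0.3, 0.1, -0.0]
finger_gap: 55.9
finger_force: 0.0
clock: 52.25
eef_pos: [438.6, -45.7, 3.7]
eef_rot: [3.142, -0.001, -0.024]
wrist_force: [-1.2, 1.1, 6.2]
finger_gap: 37.1
finger_force: 30.0
clock: 54.38
eef_pos: [472.7, 369.1, 82.8]
eef_rot: [3.142, 0.0, -0.022]
wrist_force: [-0.2, -0.0, -0.9]
finger_gap: 37.3
finger_force: 30.0
clock: 55.12
eef_pos: [473.5, 368.0, 13.3]
eef_rot: [-3.141, -0.001, -0.024]
wrist_force: [-0.2, 0.3, -0.3]
finger_gap: 37.5
finger_force: 30.0
pose [473.4 368.   13.2] rot [-3.141e+00 -1.000e-03 -2.400e-02] q1,q6 [0.6  2.19] gap 37.4 F [-0.7 -0.  -0.8] t 55.2
before turn dx dy dz [-0.01  0.    0.13]
after turn dx dy dz [-0.01  0.    0.13]
total az 0.0
```

View pics/w11.png

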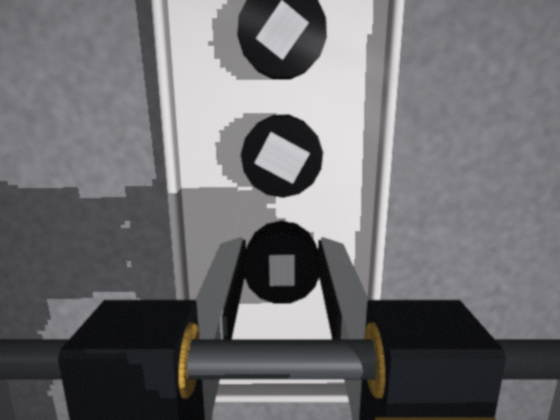

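C is held level at (282,262) with A and B flat ahead of it. Release C and go to D.

```bash
python3 -m creep '0 0 0.07 0 0 0;0 0 0.05 0 0 0;0 0 0 0 0 0;0 0 0 0 0 0'
python3 -m creep '0 0 0 0 0 0;0 0 0 0 0 0;0 0 0 0 0 0' 0.4
python3 -m creep '0 0 -0.6 0 0 0;0 0 -0.9 0 0 0;0 0 -0.9 0 0 0;0 0 -0.6 0 0 0;-0.12 0.847 0 0 0 0;-0.12 0.847 0 0 0 0;-0.12 0.847 0 0 0 0;-0.12 0.847 0 0 0 0;-0.12 0.847 0 0 0 0;-0.12 0.847 0 0 0 0;-0.12 0.847 0 0 0 0;-0.12 0.847 0 0 0 0;-0.12 0.847 0 0 0 0;-0.12 0.847 0 0 0 0;-0.12 0.847 0 0 0 0;-0.12 0.847 0 0 0 0;-0.12 0.847 0 0 0 0;-0.12 0.847 0 0 0 0;-0.12 0.847 0 0 0 0;0 0 0 0 0 0'
python3 pk.py 449.5 -138.2
```

```text
clock: 55.68
eef_pos: [473.2, 367.9, 8.7]
eef_rot: [-3.141, -0.0, -0.024]
wrist_force: [-5.4, -3.8, 12.4]
finger_gap: 37.5
finger_force: 30.0
clock: 56.05
eef_pos: [473.0, 367.8, 7.4]
eef_rot: [3.141, 0.0, -0.024]
wrist_force: [0.5, 0.4, -0.0]
finger_gap: 56.1
finger_force: 0.0
clock: 58.55
eef_pos: [388.6, -139.9, 127.6]
eef_rot: [3.141, -0.0, -0.027]
wrist_force: [-0.3, 1.0, -0.5]
finger_gap: 56.5
finger_force: 0.0
wrist puck 482.0 -345.8 18.7 18.7
wrist puck 449.7 -138.7 18.7 18.5
top puck 579.2 364.0 19.7 23.9
top puck 525.7 365.0 19.0 23.5
top puck 471.6 366.1 19.4 23.5
pose [ 388.9 -138.3  127.5] rot [-3.141  0.    -0.025] q1,q6 [-0.43  1.16] gap 56.3 F [-0.2  0.3 -0.1] t 58.6
before turn dx dy dz [ 1.514 -0.041  3.113]
after turn dx dy dz [ 1.514 -0.04   3.113]
total az -0.0002
```

```bash
python3 -m creep '0.76 -0.015 0 0 0 0;0.76 -0.015 0 0 0 0;0 0 0.9 0 0 0;0 0 0.9 0 0 0;0 0 0.7 0 0 0;0 0 0.4 0 0 0;0 0 0.21 0 0 0;0 0 0 0 0 0'
python3 -m creep '0 0 0 0 0 0;0 0 0 0 0 0;0 0 0 0 0 0;0 0 0 0 0 0' 1 30
python3 -m creep '0 0 -0.5 0 0 0;0 0 -0.8 0 0 0;0 0 -0.7 0 0 0;-0.07 -0.845 0 0 0 0;-0.07 -0.845 0 0 0 0;-0.07 -0.845 0 0 0 0;-0.07 -0.845 0 0 0 0;-0.07 -0.845 0 0 0 0;-0.07 -0.845 0 0 0 0;-0.07 -0.845 0 0 0 0;-0.07 -0.845 0 0 0 0;-0.07 -0.845 0 0 0 0;-0.07 -0.845 0 0 0 0;-0.07 -0.845 0 0 0 0;-0.07 -0.845 0 0 0 0;-0.07 -0.845 0 0 0 0;-0.07 -0.845 0 0 0 0;-0.07 -0.845 0 0 0 0;0 0 0 0 0 0'
python3 -m creep '0 0 0.7 0 0 0;0 0 0.7 0 0 0;0 0 0.3 0 0 0;0 0 0.07 0 0 0;0 0 0 0 0 0;0 0 0 0 0 0'
python3 - <<'E'
from h import *
c=snap('wrist','w12.png');go(420,369.2,8,-.024)
E
```

```text
clock: 59.65
eef_pos: [449.9, -138.6, 3.3]
eef_rot: [3.142, -0.0, -0.024]
wrist_force: [-1.1, -0.2, 0.1]
finger_gap: 56.6
finger_force: 0.0
clock: 60.15
eef_pos: [450.1, -138.9, 3.7]
eef_rot: [3.141, -0.001, -0.024]
wrist_force: [-1.5, 0.4, 6.2]
finger_gap: 37.3
finger_force: 30.0
clock: 62.52
eef_pos: [419.4, 370.5, 82.9]
eef_rot: [3.142, 0.0, -0.022]
wrist_force: [1.0, -0.6, -0.9]
finger_gap: 37.3
finger_force: 30.0
clock: 63.28
eef_pos: [420.3, 369.3, 13.3]
eef_rot: [-3.141, -0.001, -0.024]
wrist_force: [0.8, -0.1, -1.0]
finger_gap: 36.8
finger_force: 30.0
pose [420.2 369.3  13.1] rot [-3.141e+00 -1.000e-03 -2.400e-02] q1,q6 [0.66 2.25] gap 37.1 F [-0.3 -0.2 -0.8] t 63.3
before turn dx dy dz [-0.005  0.003  0.129]
after turn dx dy dz [-0.005  0.003  0.129]
total az 0.0
```

```bash
python3 -m creep '0 0 0.07 0 0 0;0 0 0.05 0 0 0;0 0 0 0 0 0;0 0 0 0 0 0'
python3 -m creep '0 0 0 0 0 0;0 0 0 0 0 0;0 0 0 0 0 0' 0.4
python3 -m creep '0 0 -0.6 0 0 0;0 0 -0.9 0 0 0;0 0 -0.9 0 0 0;0 0 -0.9 0 0 0;0 0 -0.9 0 0 0;-0.8 -0.4 0 0 0 0;-0.8 -0.4 0 0 0 0;-0.8 -0.4 0 0 0 0;-0.8 -0.4 0 0 0 0;-0.8 -0.4 0 0 0 0;0 0 0 0 0 0;0 0 0 0 0 0'
python3 - <<'E'
from h import *
a=snap('top')['color'];b=snap('scene')['color']
cv2.imwrite('pics/end.png',np.hstack([cv2.resize(a[60:300,50:480],(430,240)),cv2.resize(b[150:420,140:510],(370,270))[:240]])[:,:,::-1])
go(0,400,200,0)
E
python3 pk.py 400 300
```

```text
clock: 63.82
eef_pos: [420.0, 369.2, 8.7]
eef_rot: [-3.141, -0.0, -0.024]
wrist_force: [-6.4, -5.0, 15.6]
finger_gap: 37.1
finger_force: 30.0
clock: 64.2
eef_pos: [419.8, 369.1, 7.4]
eef_rot: [3.141, 0.0, -0.024]
wrist_force: [0.5, 0.3, -0.4]
finger_gap: 56.0
finger_force: 0.0
clock: 65.7
eef_pos: [265.5, 450.4, 175.5]
eef_rot: [-3.139, 0.004, -0.019]
wrist_force: [0.3, -0.7, -0.9]
finger_gap: 56.5
finger_force: 0.0
pose [265.8 450.3 175.5] rot [-3.139  0.004 -0.02 ] q1,q6 [0.97 2.55] gap 56.1 F [-0.1  0.1 -0.9] t 65.8
before turn dx dy dz [-6.619  1.388 -0.613]
after turn dx dy dz [-6.645  1.256 -0.613]
total az -0.0063
wrist puck 417.5 367.9 18.2 23.4
top puck 578.6 363.1 19.1 23.8
top puck 525.1 364.8 19.5 23.9
top puck 471.1 365.3 18.8 23.7
top puck 418.2 366.5 18.9 24.2
pose [265.7 450.3 175.5] rot [-3.139  0.004 -0.02 ] q1,q6 [0.97 2.55] gap 56.4 F [0.1 1.4 0.8] t 65.9
before turn dx dy dz [3.43  3.691 4.312]
after turn dx dy dz [3.447 3.676 4.312]
total az 0.0014
```

View pics/end.png

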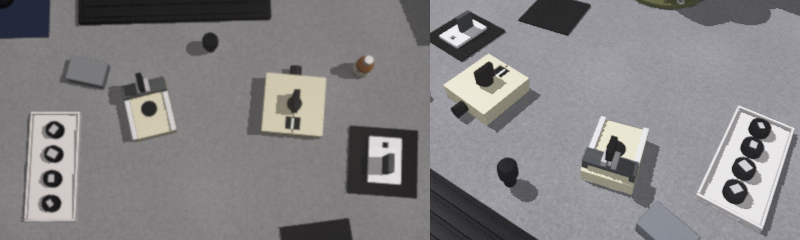

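Four mounts sit flat and face up in the tray (left panel, x≈53). The carrier is on the right pad at (385,160), the knob is down and in line, the blind bar shows in the window, and the bystanders are in place. The last joint is at its limit, so I ease it back before handing in.

```bash
python3 -m creep '0 0 0 0 0 -0.05;0 0 0 0 0 -0.05;0 0 0 0 0 0;0 0 0 0 0 0'
python3 -c "
from cell import manip
print(manip.read_state()['joints'][5]); print(manip.sign_off())"
```

```text
clock: 66.4
eef_pos: [265.3, 450.5, 175.5]
eef_rot: [-3.138, 0.003, 0.292]
wrist_force: [-0.4, -0.9, 0.5]
finger_gap: 56.3
finger_force: 0.0
2.243254435455604
the job is handed in; nothing more can be done
None
```

The job is handed in, with no verdict returned: the blind sector is centred, the carrier was slid out with the plunger latched and lies flat mid-pad, the plunger is back home, all four mounts are flat and face up in the tray, and the bystanders were left untouched; it took 66 s, and the last joint reached its 2.55 rad limit as the arm withdrew before I backed it off.

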